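Close the winged lid of the chart-table canister

TASK

The three-winged screw lid of the canister is lying on top of its thread and has not caught. Without lifting the lid off, turn it back (anticlockwise from above) until it drops into the thread, then screw it forward (clockwise) fully home against its stop, where a wing stands over the pointer tab. Leave the other things on the table where they are.

Things in the scene. Friction and masses are not known exactly. Their poses are not given: they have to be found in the camera images.
- canister: Grey plastic canister bolted to the table, cannot move. Origin on its axis at table height, z up, x axis towards the pointer tab. Jar 72 mm in diameter up to 74 mm height, foot flange 100 mm in diameter and 6 mm high, neck 54 mm in diameter up to 120 mm. The neck carries a thread with three like starts, hidden under the lid.
- rim_axis (a point): Centre of the canister's neck rim, 120 mm up. Angles of wing 0 seen from above about this axis, anticlockwise from canister x: 0.34 to 1.18 rad at the start; turned back, the lid drops in at about 1.45 to 1.6 rad and a stop ends backward turning near 1.8; screwed forward, a stop ends turning at 0. Turned forward without dropping in, it also stops at 0, but 15 mm too high.
- pointer (a point): Upper tip of the steel pointer tab that sticks out of the canister's clamp band, 60 mm from the canister's axis along its x axis, 70 mm above the table; the tab is 5 mm wide and ends 64 mm from the axis. It lies below the wings at all times.
- lid_hub (a point): Point on the axis of the loose black screw lid at the wings' half height, z up, x along wing 0. Lid 82 mm in diameter, 45 mm tall: underside 11 mm below this point, top 34 mm above. It is 107.5 mm above the table at the start, 96.5 mm just after dropping in, 92.5 mm screwed home. About 0.14 kg; sits with 1 mm play, turns with a sideways push of about 1 N on a wing, stays where left; hard stops.
- lid_wing (a point): Point on wing 0 of the lid, 60 mm from its axis, at half the wing's height. Three like wings at 0, 120 and 240 degrees, each reaching from 41 to 66 mm from the axis, 12 mm thick, 18 mm tall (9 mm up and down from this point). At home wing 0 stands over point pointer, 22.5 mm above it.
- egg_cup_mid (a point): White ceramic egg cup, 50 mm in diameter, 62 mm tall, loose; this point is at half its height. To be left alone.
- carabiner: Steel carabiner lying flat, 103 by 64 mm, 10 to 14 mm thick, loose; origin under its middle. To be left alone.
- ear_defenders: Yellow ear defenders lying on the table: two round cups 70 mm in diameter, 156 mm over both along its y axis; a head band reaches 124 mm out along its x axis. Loose; origin on the table between the cups. To be left alone.
- heater_knob (a joint): Turning knob of the cabin heater on a small base at the left of the table; rad. To be left alone.

How it is judged:
By the outcome, as a careful person would: the job done as asked, in the order asked, and still so for the second after the job is handed in, with the robot touching nothing.
It also fails if it takes over 51 s, if anything falls off the work surface, if the arm or the gripper's body presses on something with over 40 N, if the wrist force passes 120 N, or if a joint passes its speed limit or range.

ROBOT

A 7-joint arm with a two-finger parallel gripper is mounted at the origin on the work surface. World frame = base frame: x ahead of the robot, y to its left, z up, the work surface at z = 0. Lengths are in m, angles in rad, forces in N, time in s.
With the tool pointing down it reaches from about 0.35 to 0.775 m from the base axis. Payload 3.1 kg.
Tool frame: the origin (TCP) lies at the very end of the fingers, on their centre line; the grasp point (between the pads) lies 19 mm behind it (bot.grasp_offset is the distance from the TCP to the grasp point, in m); x points along the fingers, z is the direction in which the jaws open and shut, and the axes are right-handed (so a half turn about x gives the same grasp; the last joint's range is limited). The gripper opens to 85 mm and grips with 20 to 120 N. Pads are 22 mm wide; open, the fingers measure 114 mm over their backs; the gripper's body (76 mm by 85 mm) begins 54 mm behind the grasp point. The pads swing forward as they close: fully open they stand 13 mm farther back than shut.
Start: joints at [-1.234, 0.311, 0.014, 1.512, -0.004, 1.319, -0.027], TCP at [0.203, 0.511, 0.231] pointing down, gripper open.
Joint ranges: [-2.7, 2.7], [-0.3, 1.91], [-1.27, 1.3], [0.12, 2.57], [-1.44, 4.58], [0.2, 2.03], [-3.05, 3.05]. Speed limits (rad/s): [2.79, 2.79, 3.14, 3.14, 3.14, 3.14, 3.14].

INTERFACE

Orientations are given as a rotation vector (axis times angle).
In Python, from bench import bot gives the robot as it stands.
- The arm moves only by the tool step_arm, never from a script. Its argument "increments" is a list of rows, each a list of 5 numbers: the shift along the tool's x, y, z in mm, then the turn about the tool's x in degrees, then the finger opening in mm, from 0 to 85.4. In form: [[dx, dy, dz, roll, fingers], ...]. A call has 1 to 10 rows; each row is the pose to reach, as a shift and turn from the pose measured when the call began, along the tool's axes at that moment; what a row does not reach only later rows make up. A row lasts 1/12 s, in which the tool goes at most 41.7 mm and 7.16 degrees, less where a joint would pass 70% of its speed; a pose out of reach is approached as far as the arm can. A call with a gripper value outside its range is refused whole. The fingers move at their own pace and stop on an object; "newtons" is the grip in N (left out, the last holds). Time passes only in rows, so rows that repeat a pose let the fingers close. It gives the time, the measured TCP pose, the force and the opening at its end, in the units of the state.
- bot.sense(): the state, without advancing time (a new reading comes with each control period).
- bot.read_camera(name): name is "side" or "top" or "wrist"; returns a dict with "color" (384x512x3 uint8, red, green, blue), "depth" (384x512 float32, m along the optical axis (not along the pixel's ray), 0 where there is no reading), "K" (3x3 intrinsics, pixels), "extrinsics" (4x4, takes a point from camera to world coordinates); the wrist camera has in their place "hand_eye" (4x4, takes a point from camera to tool coordinates, whose origin is the TCP and whose axes are the tool frame's). Camera axes: x right, y up, looking along -z (the intrinsics and any distortion apply to the point x, -y, -z); pixel columns grow to the right and rows downward; lengths in m; the calibration is good to about 2 mm. A picture is of the moment at which its call begins: read the wrist's pose just before it.
- bot.job_done(): hands the job in, once; it reports no verdict.
The state is a dict: "t": time; "joint_positions": joint angles; "joint_vel": joint speeds; "joint_efforts": joint torques, N m; "tcp_pos": TCP position; "ee_rot": TCP orientation; "ft_force": force on the tool from outside, world axes, zero at the start; "ft_torque": the same for the moment, N m; "gripper_width": opening from 0.0 (shut) to 1.0 (fully open).
Only numpy, scipy, OpenCV 4.12 (cv2) and the standard library are available. Lean on these libraries where they do the work, as an engineer would, in place of code of your own. Each camera call takes 0.05 s, during which the arm holds its last target.

## Working session

There is one attempt and no reset: what is moved stays moved. The work goes in short steps, Python scripts to look and compute and a tool call to move; the robot and the scene stay as the last step left them, time stands still between calls to the robot, and variables do not carry over. Pictures are saved under pics/ and viewed, and the job is handed in when it is done.

Besides the shell and the picture viewer there is one more tool, called after ">>>" by a JSON object that holds its "fn" and its "kwargs", one argument or row to a line. step_arm: Moves the arm, as the interface text tells. Its arguments: {"type":"object","properties":{"increments":{"type":"array","items":{"type":"array","items":{"type":"number"}}},"newtons":{"type":"number"}},"required":["increments"]}

```bash
ls; mkdir -p pics; cat > h.py <<'E'
import numpy as np, cv2
from scipy.spatial.transform import Rotation as R
from bench import bot
def tcp():
    s=bot.sense(); T=np.eye(4); T[:3,:3]=R.from_rotvec(s['ee_rot']).as_matrix(); T[:3,3]=s['tcp_pos']; return T
def cam(name):
    T=tcp(); c=bot.read_camera(name)
    c['X']=c['extrinsics'] if 'extrinsics' in c else T@c['hand_eye']
    return c
def save(c,n): cv2.imwrite('pics/'+n,cv2.cvtColor(c['color'],cv2.COLOR_RGB2BGR))
def ray(c,u,v):
    K=c['K']; d=np.array([(u-K[0,2])/K[0,0],-(v-K[1,2])/K[1,1],-1.]); return c['X'][:3,3],c['X'][:3,:3]@d
def onz(c,u,v,z):
    o,d=ray(c,u,v); return o+d*(z-o[2])/d[2]
def cloud(c):
    h,w=c['depth'].shape; u,v=np.meshgrid(np.arange(w),np.arange(h)); K=c['K']; D=c['depth']
    P=np.stack([(u-K[0,2])/K[0,0]*D,-(v-K[1,2])/K[1,1]*D,-D],-1)
    return P@c['X'][:3,:3].T+c['X'][:3,3]
E
python3 - <<'E'
from h import *
np.set_printoptions(precision=4,suppress=True)
s=bot.sense(); print(s); print(tcp())
for n in ['top','side','wrist']:
    c=cam(n); save(c,n+'0.png'); print(n,c['X'][:3],c['K'],[k for k in c])
    np.savez('pics/'+n+'0.npz',**{k:c[k] for k in ['color','depth','K','X']})
E
```

```text
pics
{'t': 0.0, 'joint_positions': array([-1.2337,  0.3118,  0.014 ,  1.5131, -0.0044,  1.3192, -0.0272]), 'joint_vel': array([ 0.0012, -0.0005, -0.0008, -0.0007,  0.0019,  0.0009, -0.002 ]), 'joint_efforts': array([ -0.0004, -37.9913,   0.1458, -23.0592,   0.0123,   0.0138,
         0.    ]), 'tcp_pos': array([0.2031, 0.5103, 0.2302]), 'ee_rot': array([-0.9273,  1.3668,  0.925 ]), 'ft_force': array([ 0.454 ,  0.3118, -0.1359]), 'ft_torque': array([ 0.0176, -0.0072, -0.0624]), 'gripper_width': 1.0037651467005992}
[[-0.0008 -0.9292  0.3697  0.2031]
 [-0.0023  0.3697  0.9292  0.5103]
 [-1.     -0.0001 -0.0024  0.2302]
 [ 0.      0.      0.      1.    ]]
top [[-0.022   0.9911 -0.1313  0.4477]
 [-0.9996 -0.0242 -0.0158  0.1149]
 [-0.0189  0.1309  0.9912  0.9541]] [[357.4705   0.     255.4931]
 [  0.     357.4705 193.0622]
 [  0.       0.       1.    ]] ['color', 'depth', 'K', 'extrinsics', 'X']
side [[ 0.9911  0.0848 -0.1029  0.4325]
 [-0.1332  0.6608 -0.7386 -0.7249]
 [ 0.0054  0.7457  0.6662  0.8633]] [[438.7535   0.     254.1422]
 [  0.     438.7535 187.9173]
 [  0.       0.       1.    ]] ['color', 'depth', 'K', 'extrinsics', 'X']
wrist [[ 0.3707 -0.894  -0.2517  0.1386]
 [ 0.9287  0.3558  0.1041  0.5369]
 [-0.0035 -0.2724  0.9622  0.3734]] [[308.7955   0.     247.51  ]
 [  0.     308.7955 191.0961]
 [  0.       0.       1.    ]] ['color', 'depth', 'K', 'hand_eye', 'X']
```

View pics/top0.png

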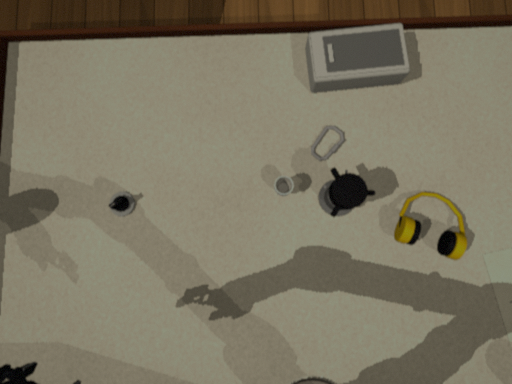

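View pics/side0.png

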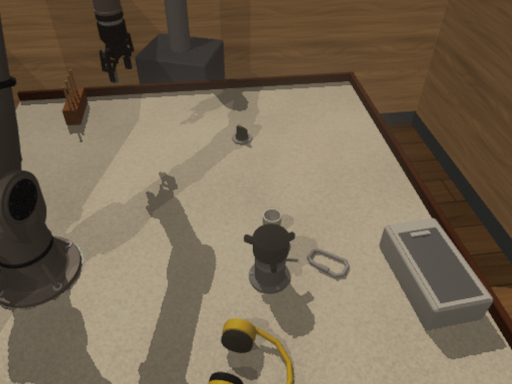

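View pics/wrist0.png

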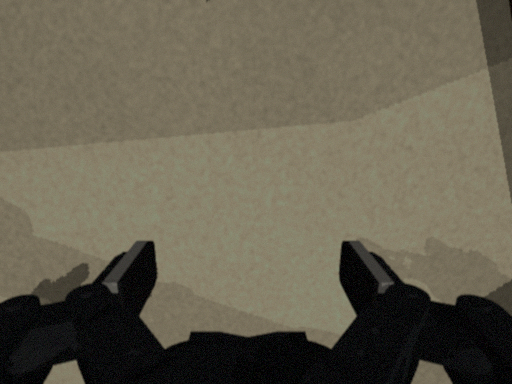

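The top view shows the black lid at about (348,191), with wing ends at (335,174), (372,192) and (335,213). The egg cup is at (284,186), the carabiner at (328,142) and the ear defenders near (430,225). In the side view the tab appears to be at (292,260). I'll zoom in and measure.

```bash
python3 - <<'E'
from h import *
np.set_printoptions(precision=4,suppress=True)
for n,(u0,u1,v0,v1) in {'top':(260,400,120,240),'side':(220,360,200,300)}.items():
    c=dict(np.load('pics/'+n+'0.npz'))
    im=cv2.cvtColor(c['color'],cv2.COLOR_RGB2BGR)[v0:v1,u0:u1]
    im=cv2.convertScaleAbs(im,alpha=1.6,beta=20)
    cv2.imwrite(f'pics/{n}0z.png',cv2.resize(im,None,fx=5,fy=5,interpolation=cv2.INTER_CUBIC))
    P=cloud(c)[v0:v1,u0:u1]; g=c['color'][v0:v1,u0:u1].max(-1)
    m=(P[...,2]>.135)&(P[...,2]<.15)
    print(n,'top disc pts',m.sum(),P[m].mean(0) if m.any() else 0)
    w=(P[...,2]>.104)&(P[...,2]<.125); print('wing pts',w.sum(), P[w].mean(0))
    if n=='top':
        q=P[m][:,:2].astype(np.float32); (cx,cy),r=cv2.minEnclosingCircle(q); print('circ',cx,cy,r)
        d=P[...,:2]-[cx,cy]; rr=np.hypot(d[...,0],d[...,1]); k=(rr>.048)&(rr<.07)&(P[...,2]>.09)&(P[...,2]<.13)
        a=np.degrees(np.arctan2(d[k][:,1],d[k][:,0])); print(np.sort(a).round(0)); print(P[k][:,2].mean())
E
```

```text
top top disc pts 1011 [ 0.5554 -0.0857  0.1424]
wing pts 222 [ 0.5519 -0.0716  0.1159]
circ 0.5563552975654602 -0.08586028963327408 0.041041161864995956
[-100. -100.  -99.  -99.  -99.  -98.  -98.  -98.  -97.  -97.  -97.  -96.
  -96.  -96.  -96.  -95.  -95.  -94.  -94.  -94.  -94.  -94.  -92.  -92.
  -92.  -92.  -92.  -92.  -92.  -90.  -90.  -90.  -90.  -89.  -89.  -89.
   21.   21.   22.   22.   23.   23.   24.   24.   24.   24.   25.   26.
   26.   26.   26.   27.   27.   27.   28.   28.   29.   29.   29.   30.
   30.   30.   30.   31.   31.   31.   32.   32.   32.   32.   32.   33.
   33.   33.   33.   33.   33.   33.   33.   34.  141.  141.  142.  142.
  142.  142.  143.  143.  143.  143.  143.  144.  144.  144.  144.  145.
  145.  145.  145.  145.  146.  146.  146.  147.  147.  147.  148.  148.
  148.  148.  149.  149.  149.  149.  149.  150.  150.  150.  151.  151.
  151.  152.  152.  153.  153.  153.  154.]
0.11579696672441496
side top disc pts 878 [ 0.5592 -0.0918  0.1416]
wing pts 376 [ 0.5515 -0.1086  0.1148]
```

```bash
sleep 1; ls pics
```

```text
side0.npz
side0.png
side0z.png
top0.npz
top0.png
top0z.png
wrist0.npz
wrist0.png
```

View pics/top0z.png

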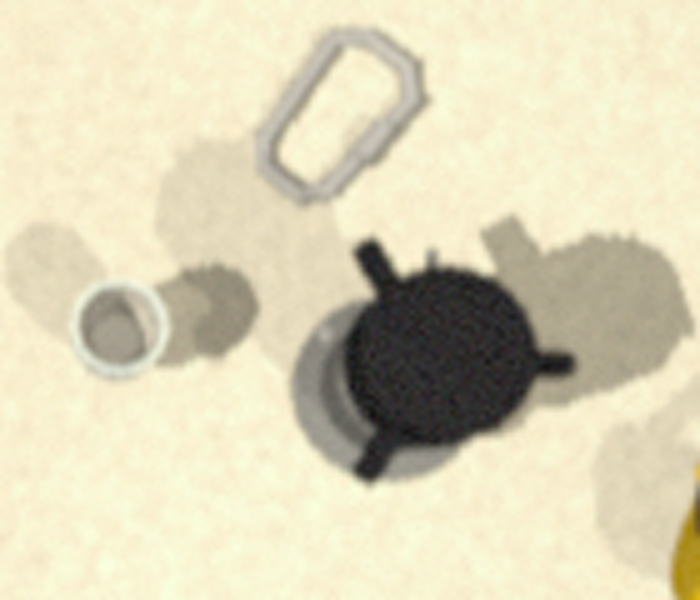

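View pics/side0z.png

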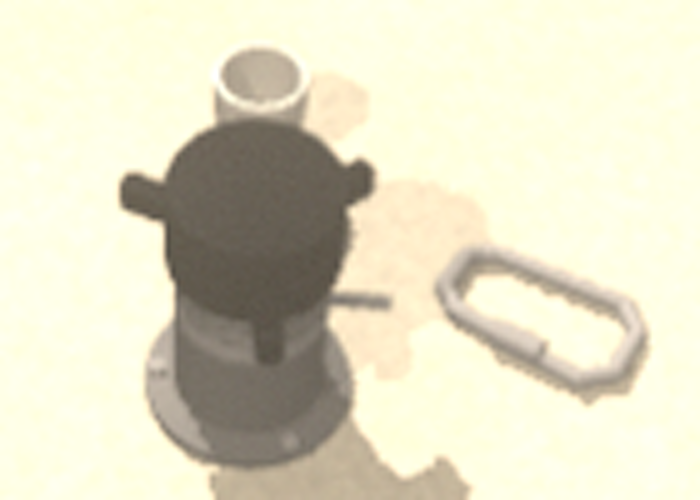

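```bash
python3 - <<'E'
from h import *
np.set_printoptions(precision=4,suppress=True)
t=dict(np.load('pics/top0.npz')); s=dict(np.load('pics/side0.npz'))
def tri(a,b):
    (o,d),(p,e)=a,b; A=np.stack([d,-e],1); x=np.linalg.lstsq(A,p-o,rcond=None)[0]; q,r=o+d*x[0],p+e*x[1]; return (q+r)/2,np.linalg.norm(q-r)
tt=(260+433/5,120+251/5); ss=(220+390/5,200+302/5)
print('tab',onz(t,*tt,.07),onz(s,*ss,.07),tri(ray(t,*tt),ray(s,*ss)))
# lid top by silhouettes: fit disc
P=cloud(t); m=((P[...,2]>.135)&(P[...,2]<.15)).astype(np.uint8); m[:120]=0;m[240:]=0;m[:,:260]=0;m[:,400:]=0
cs,_=cv2.findContours(m,0,cv2.CHAIN_APPROX_NONE); cc=max(cs,key=cv2.contourArea)[:,0]
E=cv2.fitEllipse(cc); print(E, onz(t,*E[0],.1415))
# foot flange centre etc: side
P2=cloud(s); m=((P2[...,2]>.13)&(P2[...,2]<.15)).astype(np.uint8); m[:200]=0;m[300:]=0
cs,_=cv2.findContours(m,0,cv2.CHAIN_APPROX_NONE); cc=max(cs,key=cv2.contourArea)[:,0]
E=cv2.fitEllipse(cc); print(E, onz(s,*E[0],.1415))
# wing tips
print('wings top', [onz(t,260+u/5,120+v/5,.1165) for u,v in [(368,243),(572,363),(368,476)]])
print('wings side', [onz(s,220+u/5,200+v/5,.1165) for u,v in [(128,182),(366,170)]])
for nm,Q in (('cup',(P[...,2]>.045)&(P[...,2]<.075)),):
    Q=Q.copy(); Q[:,:268]=0;Q[:,305:]=0;Q[:160]=0;Q[215:]=0; print(nm,P[Q].min(0),P[Q].max(0))
for nm,(u,v) in dict(carab=(328,142)).items(): print(nm,onz(t,u,v,.01))
ear=(t['color'][...,0].astype(int)-t['color'][...,2]>80); ear[:, :380]=0; print('ear',P[ear].min(0),P[ear].max(0))
E
```

```text
tab [ 0.617  -0.1004  0.07  ] [ 0.6215 -0.1054  0.07  ] (array([ 0.6203, -0.1018,  0.0651]), np.float64(0.004594412870324533))
((349.0785827636719, 190.75184631347656), (34.588470458984375, 35.56194305419922), 106.8062973022461) [ 0.5555 -0.086   0.1415]
((271.07342529296875, 238.57562255859375), (30.737987518310547, 36.9659309387207), 93.244140625) [ 0.5585 -0.0943  0.1415]
wings top [array([ 0.6128, -0.0585,  0.1165]), array([ 0.553 , -0.1511,  0.1165]), array([ 0.5021, -0.053 ,  0.1165])]
wings side [array([ 0.5065, -0.0585,  0.1165]), array([ 0.6154, -0.0652,  0.1165])]
cup [0.5598 0.0342 0.0451] [0.6082 0.0822 0.0662]
carab [ 0.7073 -0.0692  0.01  ]
ear [ 0.394  -0.3996  0.0078] [0.5649 0.1149 0.9541]
```

```bash
cat >> h.py <<'E'
np.set_printoptions(precision=4,suppress=True)
def rel(p,th):
    """shift (mm, tool axes) and roll (deg) from the measured pose to: tcp at p, tool y pointing radially outward at world angle th deg"""
    T=tcp(); d=T[:3,:3].T@(np.array(p)-T[:3,3])*1000
    a=np.degrees(np.arctan2(T[1,1],T[0,1])); r=-((th-a+180)%360-180)
    return d.round(1),round(r,1)
def wingpose(C,th,r,z):
    t=np.radians(th); return np.array([C[0]+r*np.cos(t),C[1]+r*np.sin(t),z])
E
python3 - <<'E'
from h import *
print(rel(wingpose((.557,-.088),27,.06,.24),27))
E
```

```text
(array([  -8.8, -589.6, -380.2]), np.float64(131.3))
```

>>> {"fn": "step_arm", "kwargs": {
  "increments": [
    [0, -30, -20, 7, 85],
    [0, -60, -40, 14, 85],
    [0, -95, -60, 21, 85],
    [0, -130, -82, 28, 85],
    [0, -165, -105, 35, 85],
    [0, -195, -126, 42, 85],
    [0, -230, -148, 49, 85],
    [0, -260, -170, 56, 85],
    [0, -295, -190, 63, 85],
    [0, -300, -193, 65, 85]
  ]
}}

```text
t: 0.98
tcp_pos: [0.4152, 0.2119, 0.2312]
ee_rot: [-0.036, 1.568, 0.027]
ft_force: [0.5, -0.3, 0.1]
gripper_width: 0.997
```

```bash
python3 - <<'E'
from h import *
s=bot.sense(); print(s['t'],s['tcp_pos'],s['joint_positions']); print(rel(wingpose((.557,-.088),27,.06,.24),27))
E
```

```text
0.9833 [0.4152 0.2119 0.2312] [-0.862   0.1396  0.394   1.7393 -0.0489  1.2736 -0.4168]
(array([  -6.6, -280.3,  184.1]), np.float64(65.3))
```

>>> {"fn": "step_arm", "kwargs": {
  "increments": [
    [0, -30, 20, 7, 85],
    [-2, -60, 40, 14, 85],
    [-3, -90, 60, 21, 85],
    [-4, -120, 80, 28, 85],
    [-5, -150, 100, 35, 85],
    [-6, -180, 120, 42, 70],
    [-6, -210, 138, 49, 60],
    [-6, -240, 158, 56, 50],
    [-6, -265, 175, 62, 45],
    [-6, -280, 184, 65, 45]
  ]
}}

```text
t: 1.82
tcp_pos: [0.6113, -0.0645, 0.2387]
ee_rot: [0.851, 1.388, -0.862]
ft_force: [-0.1, -0.3, 1.1]
gripper_width: 0.532
```

```bash
python3 - <<'E'
from h import *
s=bot.sense(); print(s['t'],s['tcp_pos'],s['joint_positions'],s['joint_vel'],s['gripper_width']); print(rel(wingpose((.557,-.088),27,.06,.24),27))
for n in ['wrist','top','side']:
    c=cam(n); save(c,n+'1.png'); np.savez('pics/'+n+'1.npz',**{k:c[k] for k in ['color','depth','K','X']})
E
```

```text
1.8167 [ 0.6113 -0.0645  0.2387] [-0.3825  0.5064  0.7211  1.3294 -0.3215  1.4201 -0.7809] [ 0.34    0.3013  0.0871 -0.3862 -0.2372  0.1947 -0.2197] 0.5315246266270833
(array([-1.3,  0.9, -3.7]), np.float64(-0.1))
```

View pics/wrist1.png

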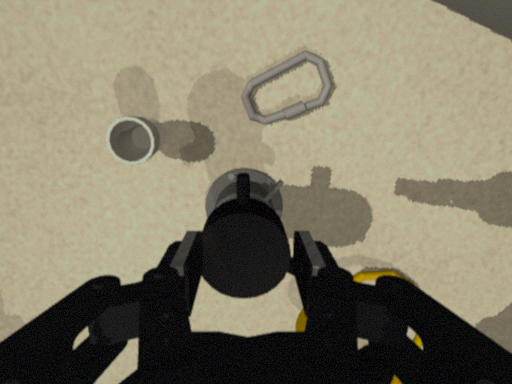

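The wrist view has the lid at (245,248), wing 0 pointing up at (243,185), and the tab tip at about (281,182). I'll fit the centre and angles more accurately.

```bash
python3 - <<'E'
from h import *
c=dict(np.load('pics/wrist1.npz')); P=cloud(c)
m=(P[...,2]>.132)&(P[...,2]<.15)&(np.hypot(P[...,0]-.557,P[...,1]+.088)<.05)
cs,_=cv2.findContours(m.astype(np.uint8),0,cv2.CHAIN_APPROX_NONE); cc=max(cs,key=cv2.contourArea)[:,0]
E=cv2.fitEllipse(cc); print(E,onz(c,*E[0],.1415), P[m].mean(0))
q=np.array([onz(c,u,v,.1415) for u,v in cc]);print(q.min(0),q.max(0))
# wing0
C=onz(c,*E[0],.1415)
w=(P[...,2]>.1)&(P[...,2]<.125); d=P[...,:2]-C[:2]; rr=np.hypot(d[...,0],d[...,1]); w&=(rr>.046)&(rr<.075)
a=np.degrees(np.arctan2(d[...,1],d[...,0])); w&=abs(a-27)<25
print('wing',w.sum(),np.median(a[w]),a[w].min(),a[w].max(),rr[w].max(),P[w][:,2].mean())
print('tab',onz(c,281,182,.07)); p=onz(c,281,182,.07)-C; print(np.degrees(np.arctan2(p[1],p[0])),np.hypot(*p[:2]))
u0,v0=190,150; im=cv2.cvtColor(c['color'],cv2.COLOR_RGB2BGR)[v0:v0+120,u0:u0+140]
cv2.imwrite('pics/w1z.png',cv2.resize(cv2.convertScaleAbs(im,alpha=1.8,beta=20),None,fx=5,fy=5,interpolation=cv2.INTER_CUBIC))
E
```

```text
((244.40541076660156, 253.9235076904297), (89.60674285888672, 90.10922241210938), 97.14716339111328) [ 0.5606 -0.0874  0.1415] [ 0.5604 -0.0875  0.1419]
[ 0.5163 -0.1286  0.1415] [ 0.6008 -0.0468  0.1415]
wing 285 28.031698914978158 21.469964912021908 34.73971832171659 0.06278692657496417 0.115324152925886
tab [ 0.6184 -0.1011  0.07  ]
-13.350228358029334 0.05943163259038087
```

View pics/w1z.png

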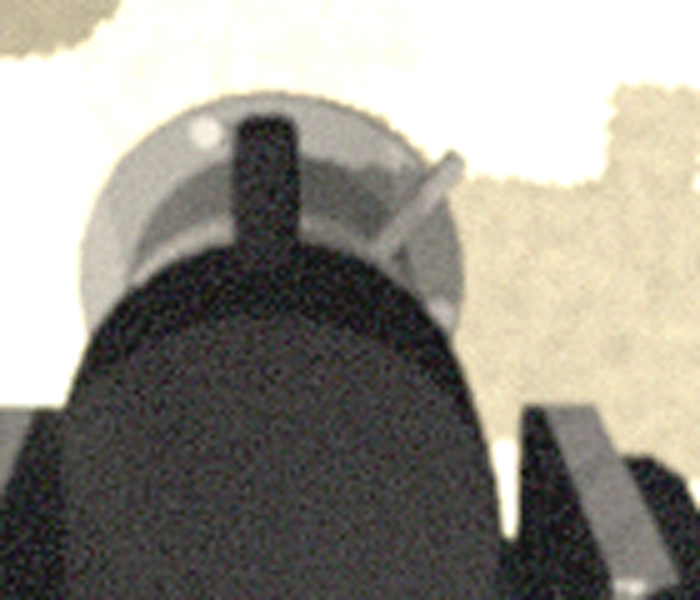

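```bash
python3 - <<'E'
from h import *
for z in (.15,.084): print(rel(wingpose((.558,-.088),27.5,.058,z),27.5))
E
```

```text
(array([88.5,  0. , -1.9]), np.float64(-0.3))
(array([154.5,   0.1,  -2.4]), np.float64(-0.3))
```

>>> {"fn": "step_arm", "kwargs": {
  "increments": [
    [15, 0, -2, 0, 36],
    [35, 0, -2, 0, 36],
    [55, 0, -2, 0, 36],
    [75, 0, -2, 0, 36],
    [95, 0, -2, 0, 36],
    [112, 0, -2, 0, 36],
    [126, 0, -2, 0, 36],
    [138, 0, -2, 0, 36],
    [148, 0, -2, 0, 36],
    [154, 0, -2, 0, 36]
  ],
  "newtons": 20
}}

```text
t: 2.8
tcp_pos: [0.6088, -0.0601, 0.0833]
ee_rot: [0.847, 1.394, -0.856]
ft_force: [0.4, 0.7, -0.6]
gripper_width: 0.421
```

```bash
python3 - <<'E'
from h import *
s=bot.sense(); print(s['t'],s['tcp_pos'],s['ft_force'],s['joint_positions'],s['gripper_width']); print(rel(wingpose((.558,-.088),27.5,.058,.084),27.5))
for n in ['wrist','side']:
    c=cam(n); save(c,n+'2.png'); np.savez('pics/'+n+'2.npz',**{k:c[k] for k in ['color','depth','K','X']})
c=dict(np.load('pics/wrist2.npz'))
a=cv2.imread('pics/wrist2.png'); b=cv2.imread('pics/side2.png')[180:310,200:373]
cv2.imwrite('pics/c2.png',np.hstack([cv2.resize(a,(400,300)),cv2.resize(b,(400,300))]))
E
```

```text
2.8 [ 0.6088 -0.0601  0.0833] [ 0.3698  0.6525 -0.5534] [-0.3672  0.6223  0.6594  1.5535 -0.404   1.1058 -0.7109] 0.42081933806945704
(array([-0.7,  0.1,  1.3]), np.float64(-0.2))
```

View pics/c2.png

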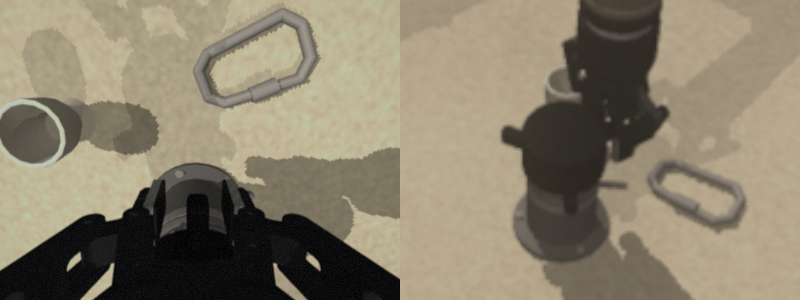

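```bash
cat >> h.py <<'E'
C0=(.558,-.088)
def arc(ths,z,r=.058,C=C0):
    for t in ths:
        d,ro=rel(wingpose(C,t,r,z),t); print(t,d,ro)
E
python3 - <<'E'
from h import *
arc([28,32,36,40,44,48,52,56,60,64],.083)
E
```

```text
28 [0.6 0.4 0.2] -0.8
32 [ 0.5  0.2 -3.8] -4.8
36 [ 0.5 -0.3 -7.9] -8.8
40 [  0.5  -1.1 -11.8] -12.8
44 [  0.5  -2.1 -15.8] -16.8
48 [  0.5  -3.4 -19.6] -20.8
52 [  0.5  -5.  -23.3] -24.8
56 [  0.4  -6.8 -26.9] -28.8
60 [  0.4  -8.9 -30.4] -32.8
64 [  0.4 -11.2 -33.7] -36.8
```

>>> {"fn": "step_arm", "kwargs": {
  "increments": [
    [0.5, 0.4, 0, -1, 18],
    [0.5, 0.2, -3.8, -5, 18],
    [0.5, -0.3, -7.9, -9, 18],
    [0.5, -1.1, -11.8, -13, 18],
    [0.5, -2.1, -15.8, -17, 18],
    [0.5, -3.4, -19.6, -21, 18],
    [0.5, -5, -23.3, -25, 18],
    [0.5, -6.8, -26.9, -29, 18],
    [0.5, -8.9, -30.4, -33, 18],
    [0.5, -11.2, -33.7, -37, 18]
  ]
}}

```text
t: 3.73
tcp_pos: [0.5846, -0.0363, 0.0842]
ee_rot: [0.345, 1.538, -0.355]
ft_force: [0.3, -0.5, -0.1]
gripper_width: 0.213
```

```bash
cat >> h.py <<'E'
def look(tag,names=('wrist','side','top')):
    s=bot.sense(); print(s['t'],s['tcp_pos'],s['ft_force'],'w',s['gripper_width']*85,'j',s['joint_positions'])
    T=tcp(); print('tool th',np.degrees(np.arctan2(T[1,1],T[0,1])))
    ims=[]
    for n in names:
        c=cam(n); save(c,f'{n}{tag}.png'); np.savez(f'pics/{n}{tag}.npz',**{k:c[k] for k in ['color','depth','K','X']})
        im=cv2.cvtColor(c['color'],cv2.COLOR_RGB2BGR)
        if n=='wrist': im=im[100:340,96:416]
        if n=='side': im=im[170:320,180:380]
        if n=='top': im=im[130:250,270:430]
        ims.append(cv2.resize(cv2.convertScaleAbs(im,alpha=1.6,beta=15),(400,300)))
        P=cloud(c); m=(np.hypot(P[...,0]-C0[0],P[...,1]-C0[1])<.025)&(P[...,2]>.11)&(P[...,2]<.15)
        if m.sum()>20: print(n,'lid top z',np.median(P[m][:,2]),m.sum())
        d=P[...,:2]-np.array(C0); rr=np.hypot(d[...,0],d[...,1]); a=np.degrees(np.arctan2(d[...,1],d[...,0]))
        if n!='wrist':
            w=(rr>.05)&(rr<.064)&(P[...,2]>.085)&(P[...,2]<.12)
            h,e=np.histogram(a[w],36,(-180,180)); print(n,'wing az',[(int(e[i]),int(h[i])) for i in range(36) if h[i]>3])
    if len(ims)<4: ims+= [np.zeros_like(ims[0])]*(len(ims)%2)
    cv2.imwrite(f'pics/c{tag}.png',np.vstack([np.hstack(ims[i:i+2]) for i in range(0,len(ims),2)]))
E
python3 - <<'E'
from h import *
look('3')
arc([68,72,76,79],.083)
E
```

```text
3.7333 [ 0.5846 -0.0363  0.0842] [ 0.3467 -0.4751 -0.1112] w 18.119233429201813 j [-0.3308  0.5373  0.5127  1.6305 -0.2863  1.0465 -0.181 ]
tool th 64.44429047458344
side lid top z 0.14189842986739315 306
side wing az [(-180, 44), (-70, 28), (-60, 16), (170, 9)]
top wing az []
68 [ 0.9 -0.3 -4.7] -3.8
72 [ 0.9 -0.7 -8.7] -7.8
76 [  0.9  -1.4 -12.7] -11.8
79 [  0.9  -2.1 -15.6] -14.8
```

View pics/c3.png

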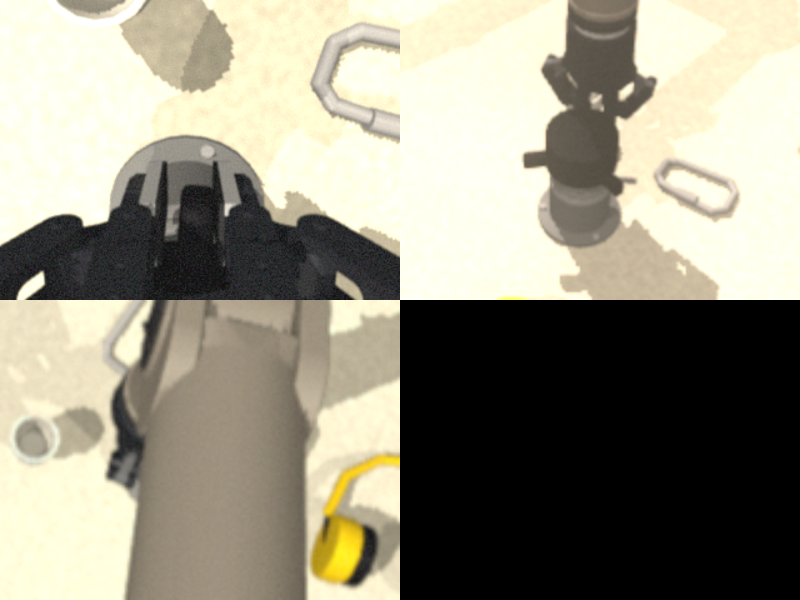

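The wing sits between the fingers, with the other two near 180° and -60°, so wing 0 is at about 60°. The lid top is still at 0.142, so it hasn't dropped yet. I'll keep turning back slowly.

>>> {"fn": "step_arm", "kwargs": {
  "increments": [
    [1, -0.1, -2.5, -2, 18],
    [1, -0.3, -4.7, -4, 18],
    [1, -0.5, -6.7, -6, 18],
    [1, -0.7, -8.7, -8, 18],
    [1, -1, -10.7, -10, 18],
    [1, -1.4, -12.7, -12, 18],
    [1, -1.8, -14, -13.5, 18],
    [1, -2.1, -15.6, -15, 18],
    [1, -2.1, -15.6, -15, 18]
  ]
}}

```text
t: 4.63
tcp_pos: [0.5689, -0.031, 0.083]
ee_rot: [0.144, 1.564, -0.153]
ft_force: [0.5, 0.3, 0.4]
gripper_width: 0.209
```

```bash
python3 - <<'E'
from h import *
look('4',('wrist','side'))
arc([81,83,85,87,90],.083)
E
```

```text
4.6333 [ 0.5689 -0.031   0.083 ] [0.5371 0.2994 0.3601] w 17.787286905956087 j [-0.3068  0.5004  0.4542  1.6749 -0.2424  1.0215  0.0368]
tool th 79.16073856214813
side lid top z 0.13096254008473524 298
side wing az [(-170, 4), (-160, 49), (-50, 32), (-40, 17)]
81 [-0.  -0.1 -2.1] -1.9
83 [-0.  -0.2 -4.1] -3.9
85 [-0.  -0.4 -6.1] -5.9
87 [-0.  -0.6 -8.1] -7.9
90 [ -0.1  -1.1 -11.1] -10.9
```

View pics/c4.png

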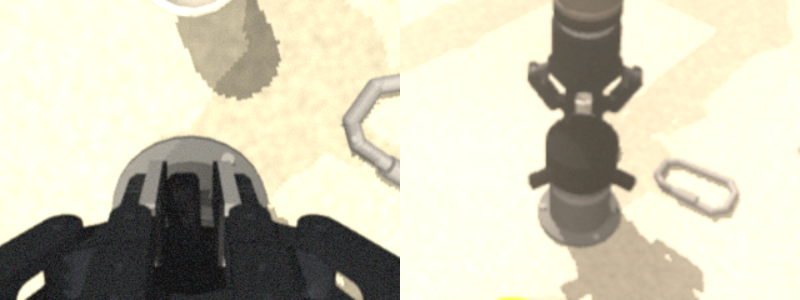

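The lid dropped in: its top went from 0.142 to 0.131. Now I'll screw it forward.

```bash
python3 - <<'E'
from h import *
arc(list(range(75,34,-4))[:10],.080)
E
```

```text
75 [ 3.  -0.2  4. ] 4.1
71 [ 3.  -0.6  8. ] 8.1
67 [ 3.  -1.3 12. ] 12.1
63 [ 3.  -2.3 15.9] 16.1
59 [ 3.  -3.6 19.8] 20.1
55 [ 3.1 -5.1 23.5] 24.1
51 [ 3.1 -6.9 27.2] 28.1
47 [ 3.1 -8.9 30.7] 32.1
43 [  3.1 -11.2  34. ] 36.1
39 [  3.1 -13.7  37.2] 40.1
```

>>> {"fn": "step_arm", "kwargs": {
  "increments": [
    [3, -0.2, 4, 4, 18],
    [3, -0.6, 8, 8, 18],
    [3, -1.3, 12, 12, 18],
    [3, -2.3, 16, 16, 18],
    [3, -3.6, 19.8, 20, 18],
    [3, -5.1, 23.5, 24, 18],
    [3, -6.9, 27.2, 28, 18],
    [3, -8.9, 30.7, 32, 18],
    [3, -11.2, 34, 36, 18],
    [3, -13.7, 37.2, 40, 18]
  ]
}}

```text
t: 5.57
tcp_pos: [0.6029, -0.0509, 0.0797]
ee_rot: [0.692, 1.454, -0.7]
ft_force: [-1.9, 0.5, -0.1]
gripper_width: 0.21
```

```bash
python3 - <<'E'
from h import *
look('5',('wrist','side'))
arc(list(range(35,-2,-4)),.080)
E
```

```text
5.5667 [ 0.6029 -0.0509  0.0797] [-1.9     0.5396 -0.134 ] w 17.83644218011328 j [-0.3571  0.6016  0.6114  1.5768 -0.3709  1.0814 -0.5441]
tool th 38.91689941388925
side lid top z 0.12957820106321494 299
side wing az [(-90, 20), (-80, 20), (10, 36), (20, 13), (40, 18), (150, 6), (160, 40)]
35 [-0.1 -0.   3.5] 4.1
31 [-0.  -0.5  7.6] 8.1
27 [-0.  -1.2 11.6] 12.1
23 [ 0.  -2.2 15.5] 16.1
19 [ 0.  -3.4 19.3] 20.1
15 [ 0.1 -4.9 23.1] 24.1
11 [ 0.1 -6.7 26.7] 28.1
7 [ 0.1 -8.8 30.2] 32.1
3 [  0.2 -11.   33.6] 36.1
-1 [  0.2 -13.5  36.8] 40.1
```

View pics/c5.png

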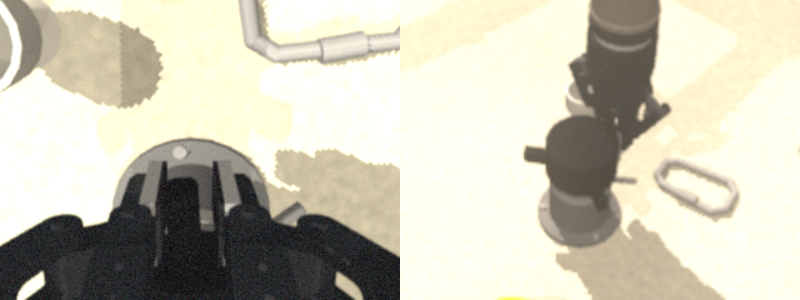

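The lid is turning and dropping (top now at 0.1296), with small forces. I'll continue.

>>> {"fn": "step_arm", "kwargs": {
  "increments": [
    [0, 0, 3.5, 4, 18],
    [0, -0.5, 7.6, 8, 18],
    [0, -1.2, 11.6, 12, 18],
    [0, -2.2, 15.5, 16, 18],
    [0, -3.4, 19.3, 20, 18],
    [0, -4.9, 23.1, 24, 18],
    [0, -6.7, 26.7, 28, 18],
    [0, -8.8, 30.2, 32, 18],
    [0, -11, 33.6, 36, 18],
    [0, -13.5, 36.8, 40, 18]
  ]
}}

```text
t: 6.5
tcp_pos: [0.6162, -0.0882, 0.08]
ee_rot: [1.218, 1.196, -1.224]
ft_force: [0.2, 1.6, -0.2]
gripper_width: 0.213
```

```bash
python3 - <<'E'
from h import *
look('6',('wrist','side'))
arc([-3,-5,-7,-9,-11,-12,-13,-14,-15,-16],.080)
E
```

```text
6.5 [ 0.6162 -0.0882  0.08  ] [ 0.2218  1.5937 -0.2037] w 18.10661611435018 j [-0.379   0.6787  0.7721  1.5278 -0.4973  1.138  -1.0957]
tool th -0.9762559601869748
side lid top z 0.12802446917485266 301
side wing az [(-130, 7), (-120, 32), (-30, 19), (-20, 18), (0, 7), (10, 5), (120, 22)]
-3 [0.1 0.1 1.5] 2.1
-5 [ 0.1 -0.   3.6] 4.1
-7 [ 0.1 -0.2  5.6] 6.1
-9 [ 0.1 -0.5  7.6] 8.1
-11 [ 0.1 -0.8  9.6] 10.1
-12 [ 0.1 -1.  10.6] 11.1
-13 [ 0.1 -1.2 11.6] 12.1
-14 [ 0.1 -1.4 12.6] 13.1
-15 [ 0.1 -1.6 13.5] 14.1
-16 [ 0.2 -1.9 14.5] 15.1
```

View pics/c6.png

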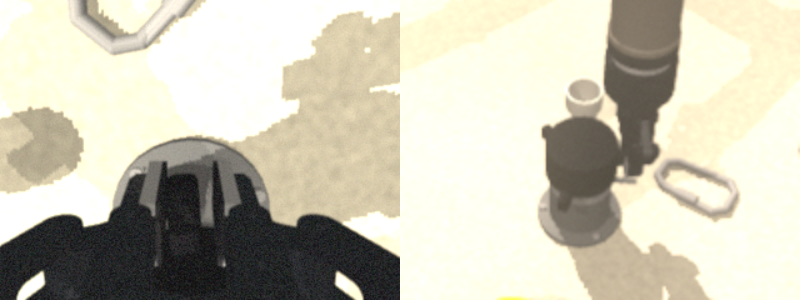

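>>> {"fn": "step_arm", "kwargs": {
  "increments": [
    [0, 0, 1.5, 2, 18],
    [0, 0, 3.6, 4, 18],
    [0, -0.2, 5.6, 6, 18],
    [0, -0.5, 7.6, 8, 18],
    [0, -0.8, 9.6, 10, 18],
    [0, -1, 10.6, 11, 18],
    [0, -1, 11.2, 11.5, 18],
    [0, -1, 11.2, 11.5, 18]
  ]
}}

```text
t: 7.27
tcp_pos: [0.6146, -0.1004, 0.0801]
ee_rot: [1.361, 1.093, -1.368]
ft_force: [0.1, 0.6, -0.3]
gripper_width: 0.21
```

```bash
python3 - <<'E'
from h import *
look('7',('wrist','side'))
arc([-13,-14,-15,-16,-17,-18],.080)
E
```

```text
7.2667 [ 0.6146 -0.1004  0.0801] [ 0.072   0.5652 -0.2749] w 17.81091814666013 j [-0.3851  0.6954  0.8192  1.5276 -0.5307  1.1506 -1.2496]
tool th -12.30543895212122
side lid top z 0.12750236483080846 298
side wing az [(-140, 5), (-130, 40), (-40, 22), (-30, 8), (110, 7)]
-13 [ 0.1 -0.   0.6] 0.7
-14 [ 0.1 -0.1  1.7] 1.7
-15 [ 0.1 -0.1  2.7] 2.7
-16 [ 0.1 -0.1  3.7] 3.7
-17 [ 0.2 -0.2  4.7] 4.7
-18 [ 0.2 -0.3  5.7] 5.7
```

View pics/c7.png

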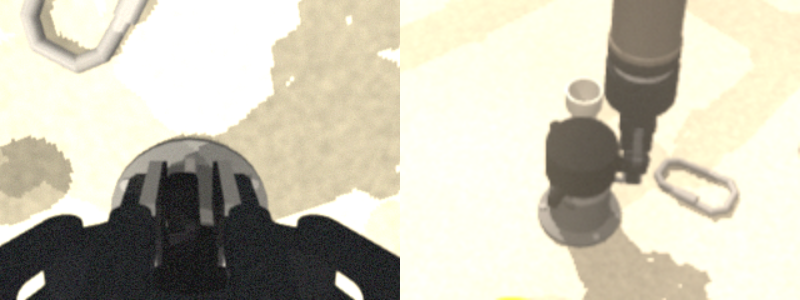

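>>> {"fn": "step_arm", "kwargs": {
  "increments": [
    [0, 0, 0.6, 0.7, 18],
    [0, 0, 1.2, 1.2, 18],
    [0, -0.1, 1.7, 1.7, 18],
    [0, -0.1, 2.2, 2.2, 18],
    [0, -0.1, 2.2, 2.2, 18]
  ]
}}

```text
t: 7.78
tcp_pos: [0.6142, -0.1027, 0.0802]
ee_rot: [1.389, 1.071, -1.396]
ft_force: [-0.3, 0.1, 0.3]
gripper_width: 0.21
```

>>> {"fn": "step_arm", "kwargs": {
  "increments": [
    [0, 0, 0.5, 0.5, 18],
    [0, 0, 1, 1, 18],
    [0, 0, 1, 1, 18]
  ]
}}

```text
t: 8.03
tcp_pos: [0.6139, -0.1037, 0.0801]
ee_rot: [1.402, 1.061, -1.408]
ft_force: [0.6, 1.4, 1.1]
gripper_width: 0.217
```

>>> {"fn": "step_arm", "kwargs": {
  "increments": [
    [0, 0, 0.5, 0.5, 18],
    [0, 0, 1, 1, 18],
    [0, 0, 1, 1, 18]
  ]
}}

```text
t: 8.28
tcp_pos: [0.6138, -0.1042, 0.0802]
ee_rot: [1.415, 1.052, -1.42]
ft_force: [0.2, 1.9, -1.3]
gripper_width: 0.215
```

```bash
python3 - <<'E'
from h import *
look('8',('wrist','side'))
arc([-16,-17,-18,-19,-20],.080)
E
```

```text
8.2833 [ 0.6138 -0.1042  0.0802] [ 0.2043  1.9018 -1.3303] w 18.26848193391702 j [-0.3882  0.7009  0.8366  1.529  -0.544   1.1549 -1.308 ]
tool th -16.587472403792432
side lid top z 0.12739009691697134 305
side wing az [(-140, 20), (-130, 29), (-40, 27), (100, 6)]
-16 [ 0.1 -0.1 -0.1] -0.5
-17 [ 0.1 -0.1  0.9] 0.5
-18 [ 0.1 -0.1  1.9] 1.5
-19 [ 0.2 -0.1  2.9] 2.5
-20 [ 0.2 -0.2  3.9] 3.5
```

View pics/c8.png

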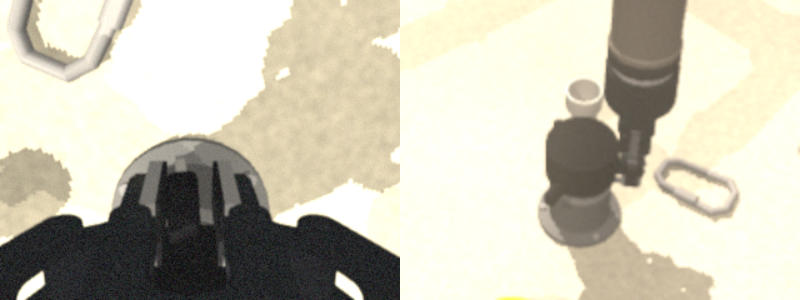

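>>> {"fn": "step_arm", "kwargs": {
  "increments": [
    [0, 0, 0.5, 0.5, 18],
    [0, 0, 1, 1, 18],
    [0, 0, 1, 1, 18]
  ]
}}

```text
t: 8.63
tcp_pos: [0.6137, -0.1043, 0.0801]
ee_rot: [1.428, 1.043, -1.432]
ft_force: [1.2, 3.3, -0.9]
gripper_width: 0.207
```

>>> {"fn": "step_arm", "kwargs": {
  "increments": [
    [0, 0, 0.5, 0.5, 18],
    [0, 0, 1, 1, 18],
    [0, 0, 1, 1, 18]
  ]
}}

```text
t: 8.88
tcp_pos: [0.6136, -0.1043, 0.0801]
ee_rot: [1.441, 1.034, -1.444]
ft_force: [0.2, 4.4, -0.0]
gripper_width: 0.216
```

>>> {"fn": "step_arm", "kwargs": {
  "increments": [
    [0, 0, 0.5, 0.5, 18],
    [0, 0, 1, 1, 18],
    [0, 0, 1, 1, 18]
  ]
}}

```text
t: 9.13
tcp_pos: [0.6135, -0.1043, 0.08]
ee_rot: [1.455, 1.025, -1.455]
ft_force: [1.1, 4.5, -0.2]
gripper_width: 0.212
```

Position is holding while the force rises, which suggests the stop. I'll push harder to confirm.

>>> {"fn": "step_arm", "kwargs": {
  "increments": [
    [0, 0, 1.5, 0, 18],
    [0, 0, 3, 0, 18],
    [0, 0, 4, 0, 18],
    [0, 0, 4, 0, 18]
  ]
}}

```text
t: 9.47
tcp_pos: [0.6134, -0.1046, 0.08]
ee_rot: [1.457, 1.029, -1.451]
ft_force: [3.2, 7.8, 0.5]
gripper_width: 0.215
```

```bash
python3 - <<'E'
from h import *
look('9',('wrist','side'))
print(rel([.6137,-.1043+.004,.08],-15)); print(rel([.6137,-.1043+.004,.23],-15))
E
```

```text
9.4667 [ 0.6134 -0.1046  0.08  ] [3.1503 7.7719 0.5418] w 18.285324806732337 j [-0.3869  0.7028  0.8443  1.5311 -0.5583  1.1588 -1.343 ]
tool th -19.391805926510862
side lid top z 0.12706710894199924 302
side wing az [(-140, 20), (-130, 24), (-40, 26), (100, 4)]
(array([ 0. , -1.1, -4.2]), np.float64(-4.4))
(array([-150. ,   -0.7,   -4.5]), np.float64(-4.4))
```

It's a solid stop, and the lid top is at 0.127 as expected. I'll centre the fingers round the wing, lift off and check.

>>> {"fn": "step_arm", "kwargs": {
  "increments": [
    [0, 0, -1, -1, 20],
    [0, 0, -2, -2, 24],
    [0, 0, -3, -4, 30],
    [0, -0.3, -3.5, -4.4, 34],
    [0, -0.3, -3.5, -4.4, 34],
    [-5, 0, -3.5, -4.4, 34],
    [-15, 0, -3.5, -4.4, 34],
    [-35, 0, -3.5, -4.4, 34],
    [-65, 0, -3.5, -4.4, 34],
    [-100, 0, -3.5, -4.4, 34]
  ]
}}

```text
t: 10.4
tcp_pos: [0.613, -0.1015, 0.1804]
ee_rot: [1.401, 1.074, -1.4]
ft_force: [1.0, 1.4, 0.5]
gripper_width: 0.394
```

>>> {"fn": "step_arm", "kwargs": {
  "increments": [
    [-40, 0, 0, 0, 34],
    [-70, 20, 0, 0, 34],
    [-80, 50, 0, 0, 34],
    [-80, 80, 0, 0, 34],
    [-80, 90, 0, 0, 34],
    [-80, 90, 0, 0, 34]
  ]
}}

```text
t: 10.9
tcp_pos: [0.7014, -0.1268, 0.26]
ee_rot: [1.399, 1.071, -1.401]
ft_force: [-0.8, -0.9, -0.6]
gripper_width: 0.399
```

```bash
python3 - <<'E'
from h import *
look('10')
E
```

```text
10.9 [ 0.7014 -0.1268  0.26  ] [-0.8369 -0.8885 -0.5544] w 33.95372502266922 j [-0.202   0.7648  0.8476  0.9125 -0.5462  1.6486 -1.3988]
tool th -15.083306612689125
wrist lid top z 0.12724438828781423 1462
side lid top z 0.12729242429778354 301
side wing az [(-140, 17), (-130, 24), (-30, 4), (-20, 42), (-10, 4), (100, 6)]
top lid top z 0.1275686032842268 327
top wing az [(-20, 15), (-10, 15), (100, 18), (110, 13)]
```

View pics/c10.png

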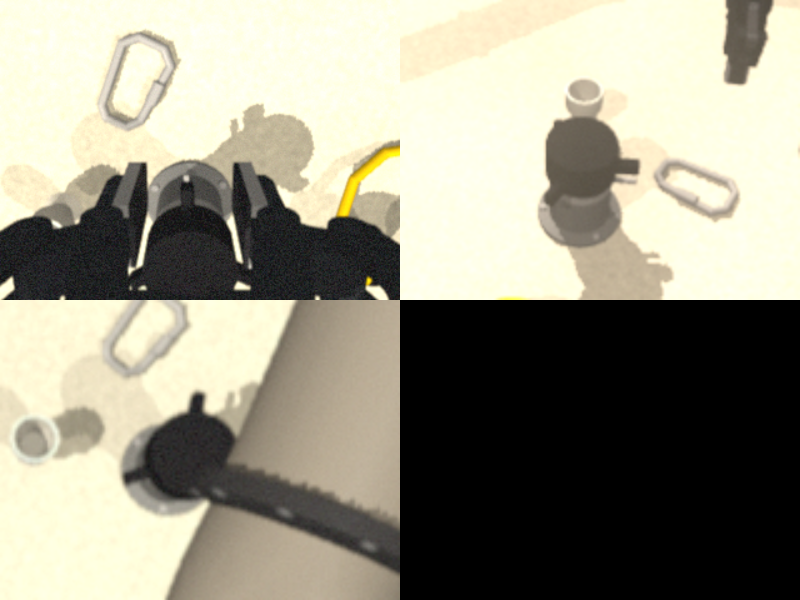

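View pics/wrist10.png

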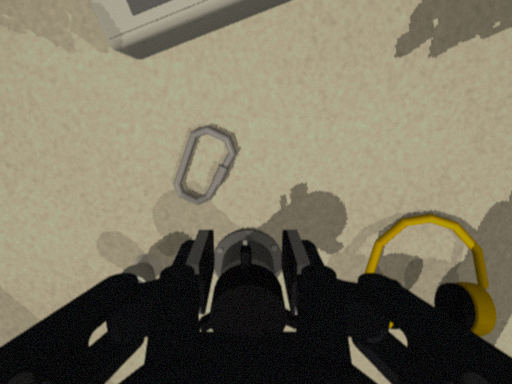

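```bash
python3 - <<'E'
from h import *
c=dict(np.load('pics/wrist10.npz')); P=cloud(c)
u0,v0=205,215; im=cv2.cvtColor(c['color'],cv2.COLOR_RGB2BGR)[v0:v0+110,u0:u0+90]
cv2.imwrite('pics/w10z.png',cv2.resize(cv2.convertScaleAbs(im,alpha=2.2,beta=25),None,fx=5.4,fy=5.4,interpolation=cv2.INTER_CUBIC))
for n in ('wrist','side','top'):
    c=dict(np.load(f'pics/{n}10.npz')); P=cloud(c)
    m=(P[...,2]>.122)&(P[...,2]<.133)&(np.hypot(P[...,0]-.558,P[...,1]+.088)<.046)
    if n!='top': print(n,'disc',P[m].mean(0),P[m][:,:2].min(0),P[m][:,:2].max(0))
    d=P[...,:2]-[.5575,-.0875]; rr=np.hypot(d[...,0],d[...,1]);a=np.degrees(np.arctan2(d[...,1],d[...,0]))
    for lo,hi in ((-45,15),(80,130),(-160,-110)):
        w=(rr>.046)&(rr<.072)&(P[...,2]>.094)&(P[...,2]<.108)&(a>lo)&(a<hi)
        if w.sum()>8:
            print(n,w.sum(),P[w].mean(0),'az',a[w].mean(),'z',np.median(P[w][:,2]))
E
```

```text
wrist disc [ 0.5668 -0.0905  0.1271] [ 0.5323 -0.1286] [ 0.5982 -0.0474]
wrist 214 [ 0.6132 -0.1007  0.1009] az -13.399631554838999 z 0.10163051253089331
wrist 127 [ 0.5427 -0.0326  0.1006] az 105.06998176898867 z 0.10160636728726269
wrist 133 [ 0.5213 -0.1301  0.1006] az -130.29192476621668 z 0.10173856741666315
side disc [ 0.5593 -0.0914  0.1271] [ 0.5192 -0.1299] [ 0.6    -0.0472]
side 56 [ 0.6122 -0.1029  0.1003] az -15.844976614015463 z 0.10059063908676558
side 56 [ 0.5221 -0.1314  0.1003] az -128.75747418067164 z 0.10161775852562765
top 38 [ 0.611  -0.0979  0.1015] az -11.001798231807873 z 0.10162701276377484
top 49 [ 0.5395 -0.0335  0.1019] az 108.46183634869669 z 0.10218043942236033
```

View pics/w10z.png

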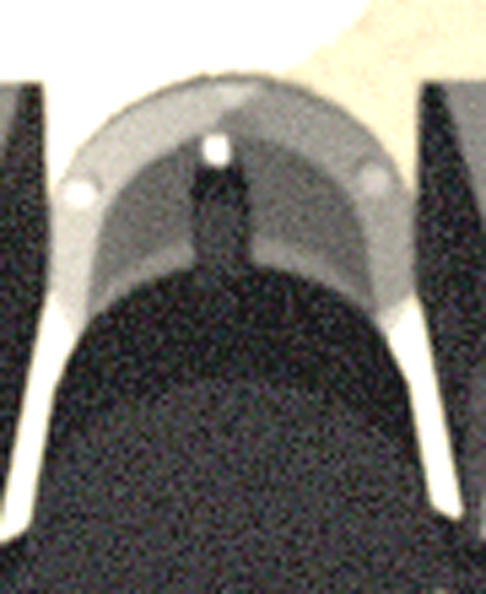

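The pointer tab is now hidden under wing 0. Wing top is at 0.1016 m (0.1015 expected at home), and its azimuth of about -13° matches the tab's. The arm is clear, so I'll hand it in.

```bash
python3 - <<'E'
from h import *
a=dict(np.load('pics/top0.npz'))['color'].astype(int); b=dict(np.load('pics/top10.npz'))['color'].astype(int)
for nm,(u0,u1,v0,v1) in dict(cup=(272,298,173,200),carab=(308,350,122,164),knob=(105,140,190,218)).items():
    print(nm,np.abs(a-b)[v0:v1,u0:u1].mean())
s=bot.sense(); print(s['t'],s['joint_vel'],s['ft_force']); print(bot.job_done())
E
```

```text
cup 8.790123456790123
carab 9.316893424036282
knob 15.387074829931972
11.05 [-0.0123 -0.0165  0.0016  0.0175 -0.004  -0.0016 -0.0007] [-1.0495 -0.7618  0.5779]
the job is handed in; nothing more can be done
None
```

The lid is screwed fully home and I handed the job in at about 11 s of the 51 s allowed.

I lowered the open fingers loosely on either side of wing 0. Turning it back anticlockwise dropped the lid 11 mm into the thread (top from 0.142 to 0.131 m). I then turned it clockwise until it stopped. At the stop, pushing on to about 8 N moved the fingers only about 0.3 mm. I centred the fingers, lifted clear and backed the arm away.

**Last checks:**
- **Height:** the wing tops measured 0.1016 m in the wrist camera, against 0.1015 m expected at home. The lid top read 0.1272 m against 0.1265 m, an excess in line with the earlier readings.
- **Angle:** wing 0 was at about -13°, and the tab had measured about -13° beforehand. The cameras spread from -11° to -16° for the wing. In the wrist view the tab is hidden under the wing.
- **Other things on the table:** the gripper went near none of them. A before/after picture comparison showed differences at the egg cup, carabiner and knob, and shifting arm shadows make it inconclusive. In the pictures I saw no sign that the cup or carabiner had moved. I did not measure the ear defenders or the knob's angle.

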